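# Bring the sample slide to its mark and lift the ring cell off with the tongs

### The arm

A 6-joint arm with a two-finger parallel gripper is mounted at the origin on a cart in front of the work surface, level with it; the furniture and walls round the work are solid. World frame = base frame: x ahead of the robot, y to its left, z up, the work surface at z = 0. Lengths are in m, angles in rad, forces in N, time in s.
With the tool pointing down it reaches from about 0.25 to 0.85 m from the base axis. Payload 12.5 kg.
Tool frame: the origin (TCP) lies between the finger pads; the fingertips stand 11 mm ahead of it and the grasp point (between the pads) lies 8 mm behind it; z points along the fingers, y is the line along which they close (so a half turn about z gives the same grasp; the last joint's range is limited). The gripper opens to 93 mm and grips with 3 to 60 N. Pads are 15 mm wide; open, the fingers measure 128 mm over their backs; the gripper's body (75 mm by 188 mm) begins 65 mm behind the grasp point.
Start: joints at [-1.377, 0.351, 1.652, -0, 1.139, -0.085], TCP at [0.151, -0.529, 0.23] pointing down, gripper open.
Joint ranges: [-2.75, 2.75], [-0.79, 2.1], [0.01, 2.65], [-1.57, 4.71], [0.07, 3.14], [-2.87, 2.87]. Speed limits (rad/s): [2.22, 2.22, 2.79, 3.14, 3.14, 3.14].

### API

Orientations are given as a rotation vector (axis times angle).
In Python, from rig import get_obs, grab_frame, job_done gives the robot as it stands. The module is installed in compiled form; this text tells all that it offers.
- The arm moves only by the tool jog_arm, never from a script. Its argument "series" is a list that holds one entry, the list of rows, each a list of 7 numbers: the turn, a rotation vector about the tool's x, y, z in degrees, then the shift along the tool's x, y, z in cm, then the opening, from -1 (shut) to 1 (fully open), so that 0 is half open. A call has 1 to 20 rows; each row shifts and turns the commanded pose from where the row before left it, along the tool's axes as they then stand; what a row does not reach is not made up. A row lasts 1/12 s, in which the tool goes at most 41.7 mm and 7.16 degrees, less where a joint would pass 70% of its speed; a pose out of reach is approached as far as the arm can. A call is refused whole if a number of a shift passes 4.17 or a number of a turn 7.16, either way. A call with a gripper value outside its range is refused whole. The fingers move at their own pace and stop on an object; "force" is the grip in N (left out, the last holds). Time passes only in rows, so rows that do not move let the fingers close. It gives the time, the measured TCP pose, the force, the opening and the grip force at its end, in the units of the state.
- get_obs(): the state, without advancing time (a new reading comes with each control period).
- grab_frame(name): name is "scene" or "top" or "wrist"; returns a dict with "color" (420x560x3 uint8, blue, green, red), "z_map" (420x560 float32, m along the optical axis (not along the pixel's ray), 0 where there is no reading), "intrinsics" (3x3 intrinsics, pixels), "R" (3x3) and "t" (3): a world point X has camera coordinates R X + t. Camera axes: x right, y down, z forward; pixel columns grow to the right and rows downward; lengths in m; the calibration is good to about 2 mm. A picture is of the moment at which its call begins.
- job_done(): hands the job in; it is judged then, once.
The state is a dict: "clock": time; "joint_positions": joint angles; "qvel": joint speeds; "tau": joint torques, N m; "tool_pos": TCP position; "orientation": TCP orientation; "wrist_force": force on the tool from outside, world axes, zero at the start; "ft_torque": the same for the moment, N m; "width": opening from 0.0 (shut) to 1.0 (fully open); "finger_force": force on a finger pad.
Only numpy, scipy, OpenCV 4.12 (cv2) and the standard library are available. Lean on these libraries where they do the work, as an engineer would, in place of code of your own. Each camera call takes 0.05 s, during which the arm holds its last target. There are 200 camera calls.

### The job

Pull the sample slide out of its cover until the dark mark on its deck sits under the tip of the fixed needle, and leave it there. Then take the sprung tongs, close their jaws round the ring cell that stands on the slide and lift it, upright, 10 cm or more above its seat; do not touch this cell with the fingers, and leave the spare cell, the jar and the beaker where they are. Finish holding: stop with the cell still gripped in the squeezed tongs in the air.

Things in the scene. Friction and masses are not known exactly. Their poses are not given: they have to be found in the camera images.
- slide_bed: fixed steel bed of the sample slide, 104 (x) x 260 (y) x 12 mm; origin at the centre of its underside on the bench top. A grey cover, 104 x 85 mm, 87 mm high, stands on its +y end (y +45 to +130 mm), open towards -y. The carriage runs along its y axis.
- carriage (a joint): travel of the aluminium carriage along the bed's -y axis in m, counted from where it stands at the start (0, against its inner stop, the cell wholly or mostly under the cover); out to 0.14. Stays where it is left; about 3 N moves it. Deck 90 (x) x 160 (y) x 9 mm, its top 22 mm above the bench.
- mark (a point): small dark round mark (7 mm) with a cross line on the top of the carriage deck, near its edge on the bed's +x side, 22 mm above the bench; moves with the carriage; axes as the bed's
- pull_post (a point): upright pull post on the carriage deck, 14 mm thick steel with a 20 mm black head: this point is on its axis, 46 mm above the bench; the steel part runs from 22 to 56 mm and the head to 62 mm above the bench. It sits 44 mm nearer the bed's -x side than the needle line and passes the needle freely. Axes as the bed's.
- seat (a point): top centre of the plastic seat on the carriage on which the cell stands, 42 mm in diameter, 12 mm high, its top 34 mm above the bench; moves with the carriage; axes as the bed's
- needle_tip (a point): point of the fixed steel needle, 26 mm above the bench (4 mm above the deck); its arm and stand are on the bed's +x side, 68 mm high
- tongs: sprung steel tongs lying on edge on the bench, 250 mm long, 24 mm high, 0.1 kg. Origin at the middle of the grip, on the underside; x points to the jaws, z up. Two black flat grip pads, 60 mm long (x -30 to +30 mm), 24 mm high, 45 mm apart over the outside when open, 31 mm when the jaws are closed on the cell: squeeze them together along y. Rear hinge at x = -110 mm.
- jaws (a point): middle between the open jaws of the tongs: 110 mm ahead of the tongs' origin along x, 10 mm above their underside. The jaws are two curved pads, 18 mm high (1 to 19 mm above the underside), round this point, reaching 22 mm beyond it; inner gap 74 mm open, 46 mm closed on the cell; outer 90 mm open. The jaws close twice as far as the grip pads. Axes as the tongs'.
- tongs_arm (a joint): angle of the tongs' arms, rad: 0 open (as they lie), about 0.127 closed on the cell, 0.19 fully closed. A spring opens them: squeezing at the grip pads takes about 4 N to begin and 10 N to close on the cell; 30 N grips it firmly.
- cell: ring cell to be lifted: plain pale aluminium ring, 45 mm diameter, 38 mm high, open on top, 0.05 kg, standing loose on the seat of the carriage. Origin at the centre of its underside, z up.
- spare_cell: an equal ring cell standing on the bench, to be left alone; origin at the centre of its underside
- jar: white lidded jar, 62 mm diameter, 90 mm high, to be left alone; origin at the centre of its underside
- beaker: glass beaker, 72 mm diameter, 100 mm high, to be left alone; origin at the centre of its underside
There are look-alikes about, which are no part of the job. Of the things that look like the part that bears needle_tip, the largest one is meant.

How it is judged:
On the way, in this order (a step that is already met when the one before it is completed fails the run):
1. the mark is under the needle tip (within 3 mm), the carriage at rest, the cell still on its seat (horizontal distance between mark and needle_tip below 0.003 m and velocity of joint carriage between -0.005 and 0.005 m/s and distance between cell and seat below 0.012 m), for 0.3 s.
2. the cell is lifted clear of its seat (3 cm) between the tongs' jaws (z of cell in the frame of seat above 0.03 m and contact force between tongs_arm and cell above 0.5 N), for 0.2 s.
At the end, for the whole second after the job is handed in: The cell is held still in the air between the jaws of the tongs, at least 90 mm above its seat and within 20 degrees of upright; the fingers squeeze the tongs and do not touch the cell; the mark on the carriage is still within 5 mm of the needle tip (z of cell in the frame of seat above 0.09 m and angle between cell's own z axis and vertical below 0.35 rad and linear speed of cell below 0.03 m/s and contact force between tongs_arm and cell above 0.5 N and contact force between the fingers and tongs above 2 N and value of joint tongs_arm above 0.08 rad and contact force between cell and the arm below 0.1 N and contact force between cell and the fingers below 0.1 N and horizontal distance between mark and needle_tip below 0.005 m); the arm keeps its last pose, push and grip.
It fails at once if the fingers or arm touch the cell that is to be lifted (contact force between any of the fingers, the arm and cell above 0.5 N).
It fails at once if the spare cell, the jar or the beaker is moved by more than 15 mm (distance of any of spare_cell, jar, beaker from where it was at the start of the episode above 0.015 m).
It also fails if it takes over 61 s, if anything falls off the work surface, if the arm or the gripper's body presses on something with over 40 N, if the wrist force passes 120 N, or if a joint passes its speed limit or range.

## Working session

There is one attempt and no reset: what is moved stays moved. The work goes in short steps, Python scripts to look and compute and a tool call to move; the robot and the scene stay as the last step left them, time stands still between calls to the robot, and variables do not carry over. Pictures are saved under pics/ and viewed, at most 12 in all, crops included, and the job is handed in when it is done.

Besides the shell and the picture viewer there is one more tool, called by a JSON object that holds its "fn" and its "kwargs". jog_arm: Moves the arm, as the interface text tells. Its arguments: {"type":"object","properties":{"series":{"type":"array","items":{"type":"array","items":{"type":"array","items":{"type":"number"}}}},"force":{"type":"number"}},"required":["series"]}

```bash
mkdir -p pics
cat > h.py <<'E'
import numpy as np, cv2
from rig import get_obs, grab_frame, job_done
def snap(n):
    f=grab_frame(n); np.savez(n+'.npz',**f); return f
def ld(n): return dict(np.load(n+'.npz'))
def ray(f,u,v,z):
    K,R,t=f['intrinsics'],f['R'],f['t']
    d=R.T@np.linalg.solve(K,[u,v,1.]); c=-R.T@t
    return c+d*(z-c[2])/d[2]
def proj(f,X):
    p=f['intrinsics']@(f['R']@np.asarray(X)+f['t']); return p[:2]/p[2]
E
python3 - <<'E'
from h import *
for n in('top','scene'):
    f=snap(n); cv2.imwrite(f'pics/{n}0.png',cv2.resize(f['color'],(784,588)))
    print(n,-f['R'].T@f['t'],f['intrinsics'][0,0])
print(get_obs())
E
```

```text
top [ 0.4671617  -0.01678292  1.14012486] 398.23785125901344
scene [-0.35752278 -0.80585795  0.75052631] 537.0247632051455
{'clock': 0.1, 'joint_positions': array([-1.37660499e+00,  3.51198523e-01,  1.65233872e+00, -8.34509871e-06,
        1.13909595e+00, -8.45805664e-02]), 'qvel': array([ 0.00050848, -0.00183605, -0.00028711, -0.00197413,  0.00076661,
        0.0009354 ]), 'tau': array([ 3.35039676e-04, -4.98030746e+01, -2.85704917e+01,  7.00050686e-02,
        2.39256379e-02, -6.69440874e-05]), 'tool_pos': array([ 0.15132325, -0.52847258,  0.22915452]), 'orientation': array([-3.11009465e+00, -4.36338464e-01,  1.01384540e-04]), 'wrist_force': array([ 0.00631473, -0.00341308,  0.0594599 ]), 'ft_torque': array([ 0.00655742, -0.0126644 ,  0.04929435]), 'finger_force': 0.0, 'width': 1.001762516309317}
```

View pics/top0.png

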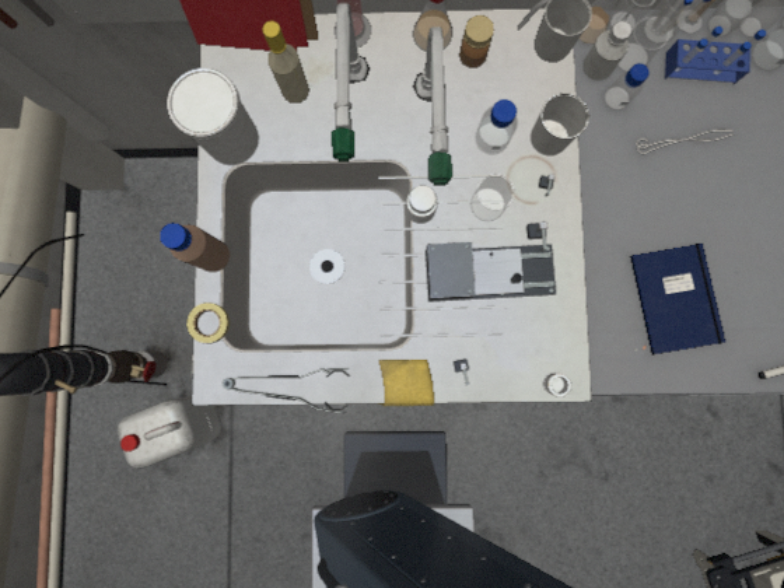

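View pics/scene0.png

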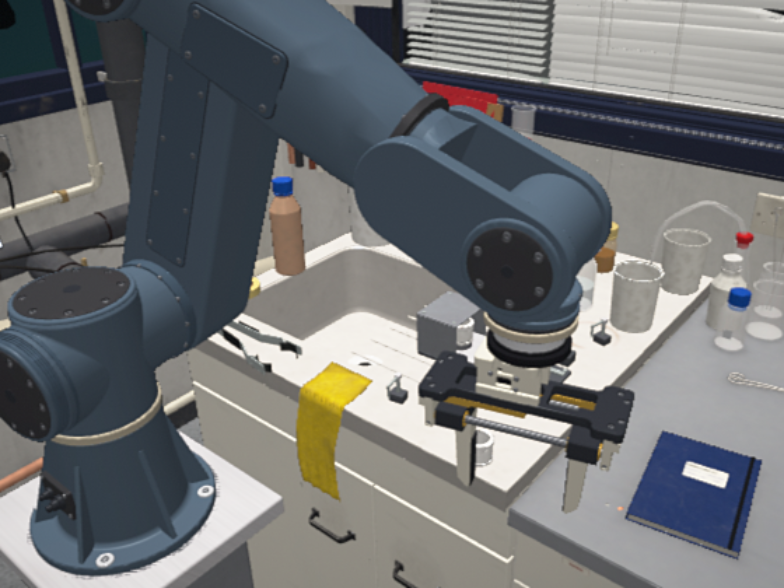

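Candidates for the needle stand: (538,232) by the slide, (545,182) and (461,367) the smaller look-alikes. I choose (538,232). Cells: the spare is at (558,384), and the cell to lift is under the cover. The tongs have their hinge at (228,383) and jaws at about (338,390). Now a close crop to check.

Run:
```python
from h import *
f=ld('top'); c=f['color']
a=cv2.resize(c[120:290,300:410],None,fx=4,fy=4,interpolation=cv2.INTER_CUBIC)[:600]
b=cv2.resize(c[255:300,150:260],None,fx=3,fy=3,interpolation=cv2.INTER_CUBIC)
a=cv2.resize(c[150:225,295:405],None,fx=7,fy=7,interpolation=cv2.INTER_CUBIC)[:400]
b=cv2.resize(b,(770,200)) if 0 else cv2.resize(c[258:298,155:255],None,fx=5,fy=5,interpolation=cv2.INTER_CUBIC)
o=np.zeros((600,770,3),np.uint8); o[:400]=a[:400,:770]; o[400:600,:500]=b
cv2.imwrite('pics/crop1.png',o)
k=1/1.4
for n,u,v,z in[('bed corners',427,246,.012),('',427,300,.012),('',553,247,.012),('',553,295,.012),('post',516,278,.062),('mark',491,254,.022),('ndl',546,250,.03),('hinge',228,383,.024),('jawL',345,372,.02),('jawR',342,407,.02),('spare',558,384,.038),('jar',422,200,.09),('beak',490,198,.1)]:
    print(n,ray(f,u*k,v*k,z).round(3))
```

```text
bed corners [ 0.67  -0.08   0.012]
 [ 0.559 -0.078  0.012]
 [ 0.664 -0.337  0.012]
 [ 0.566 -0.332  0.012]
post [ 0.596 -0.249  0.062]
mark [ 0.65  -0.209  0.022]
ndl [ 0.655 -0.317  0.03 ]
hinge [0.398 0.321 0.024]
jawL [0.417 0.088 0.02 ]
jawR [0.349 0.095 0.02 ]
spare [ 0.39  -0.327  0.038]
jar [ 0.746 -0.068  0.09 ]
beak [ 0.745 -0.197  0.1  ]
```

View pics/crop1.png

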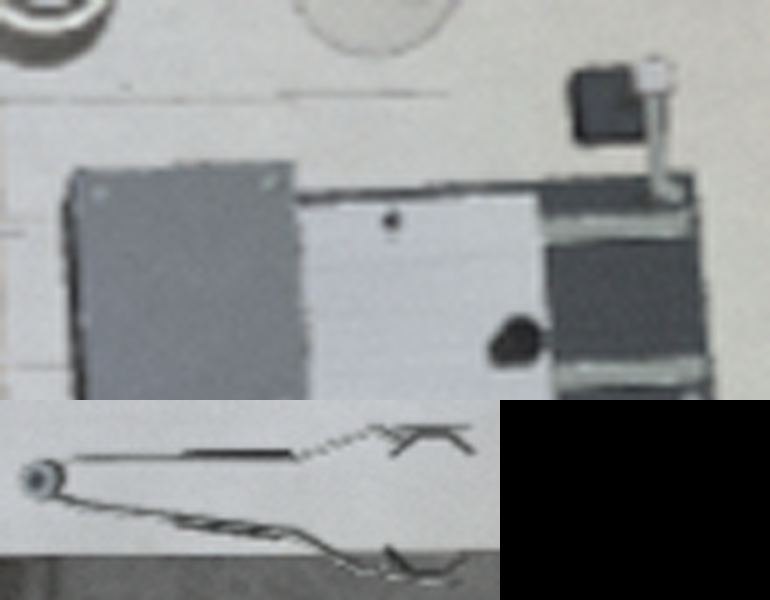

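The crop confirms the choice. The needle arm reaches over the bed from the stand, with its tip at about crop (680,190). The mark is at (392,219) and the post head at (520,337). The tongs lie open with the grip pads at x 185–290 in the lower crop. Moving above the post.

{"fn": "jog_arm", "kwargs": {"series": [[[0,0,0,3.16,-0.91,0,1],[0,0,0,3.16,-0.91,0,1],[0,0,0,3.16,-0.91,0,1],[0,0,0,3.16,-0.91,0,1],[0,0,0,3.16,-0.91,0,1],[0,0,0,3.16,-0.91,0,1],[0,0,0,3.16,-0.91,0,1],[0,0,0,3.16,-0.91,0,1],[0,0,0,3.16,-0.91,0,1],[0,0,0,3.16,-0.91,0,1],[0,0,0,3.16,-0.91,0,1],[0,0,0,3.16,-0.91,0,1],[0,0,0,3.16,-0.91,0,1],[0,0,0,3.16,-0.91,0,1],[0,0,0,3.16,-0.91,0,1],[0,0,0,3.16,-0.91,0,1],[0,0,6,0,0,0,1],[0,0,6,0,0,0,1],[0,0,0,0,0,0,1],[0,0,0,0,0,0,1]]]}}

```text
clock: 1.77
tool_pos: [0.5972, -0.2496, 0.2293]
orientation: [-3.139, -0.114, 0.001]
wrist_force: [-0.2, -0.3, -0.2]
width: 1.003
finger_force: 0.0
```

Run:
```python
from h import *
f=ld('top'); 
m=ray(f,351,181.3,.022);n=ray(f,392.4,177.5,.026);p=ray(f,369.6,198.1,.062)
print(m,n,p,np.degrees(np.arctan2(n[1]-m[1],n[0]-m[0])))
w=snap('wrist'); cv2.imwrite('pics/w1.png',cv2.resize(w['color'],(784,588)))
print(-w['R'].T@w['t'],w['R'],get_obs()['tool_pos'],get_obs()['clock'])
```

```text
[ 0.65027278 -0.20944602  0.022     ] [ 0.65857013 -0.32520719  0.026     ] [ 0.59679567 -0.25132664  0.062     ] -85.90025393179126
[ 0.68023607 -0.24305297  0.38470019] [[ 7.19123250e-02 -9.97410924e-01 -2.55461829e-04]
 [-9.51397059e-01 -6.86716636e-02  3.00212990e-01]
 [-2.99453259e-01 -2.13459685e-02 -9.53872159e-01]] [ 0.59713257 -0.24971549  0.22941623] 1.8167
```

View pics/w1.png

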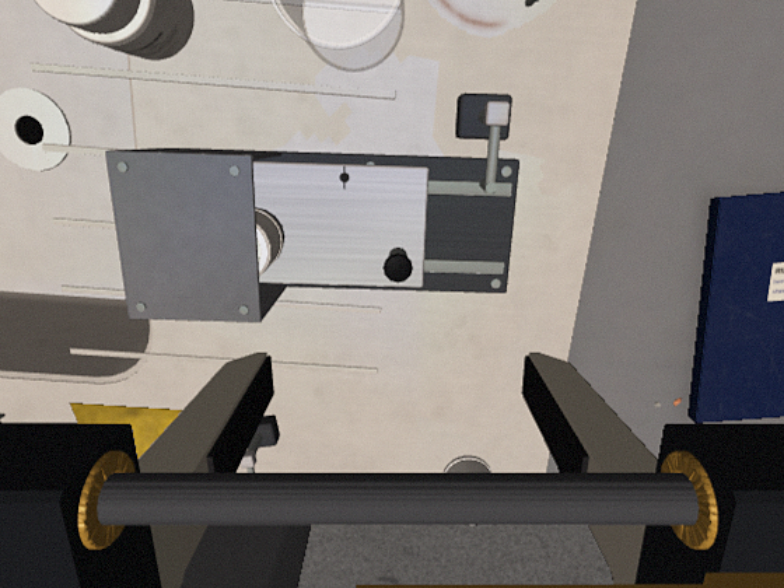

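Wrist view: mark (344,177) with its cross line, needle arm ending at about (490,190), post head (398,266), cell edge under the cover at (270,240). I'll measure and zoom in on the needle tip.

Run:
```python
from h import *
w=ld('wrist'); c=w['color']
cv2.imwrite('pics/w1c.png',cv2.resize(c[60:215,175:380],(780,590),interpolation=cv2.INTER_CUBIC))
k=1/1.4
for n,u,v,z in [('mark',344,177,.022),('ndl',490,190,.026),('post',398,266,.062),('bedSE',513,292,.012),('bedNE',519,159,.012),('carNE',428,168,.022),('carSE',424,288,.022),('covNE',252,157,.087),('covSE',261,321,.087),('cellrim',284,240,.072)]:
    print(n,ray(w,u*k,v*k,z).round(4))
```

```text
mark [ 0.6502 -0.2069  0.022 ]
ndl [ 0.649  -0.3115  0.026 ]
post [ 0.5977 -0.2494  0.062 ]
bedSE [ 0.5704 -0.3424  0.012 ]
bedNE [ 0.6713 -0.3324  0.012 ]
carNE [ 0.6608 -0.2663  0.022 ]
carSE [ 0.5716 -0.2713  0.022 ]
covNE [ 0.6631 -0.1596  0.087 ]
covSE [ 0.5615 -0.1638  0.087 ]
cellrim [ 0.6122 -0.1751  0.072 ]
```

View pics/w1c.png

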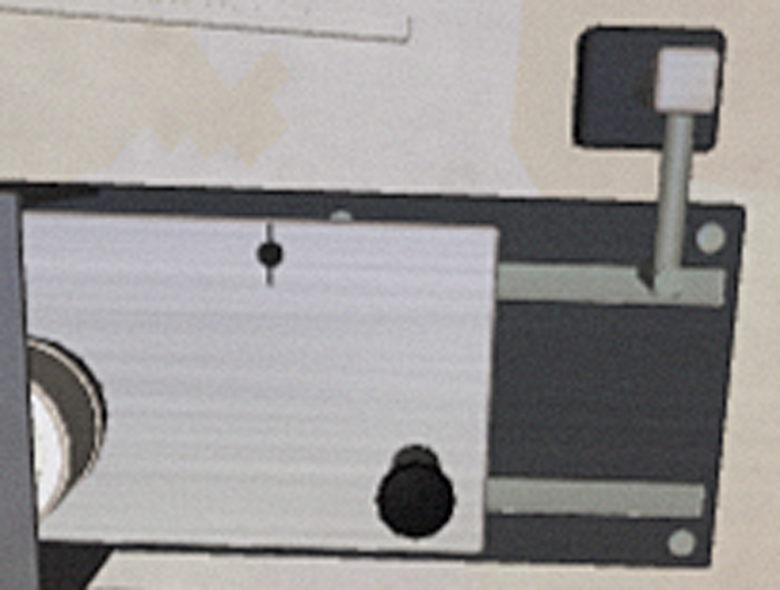

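Needle tip is the dark point left of the arm's end, at crop (639,273); the arm itself is higher. Gripping the post now.

{"fn": "jog_arm", "kwargs": {"series": [[[0,0,0,0,0,0,-0.1],[0,0,0,0,0,0,-0.1],[0,0,0,0,0,0,-0.1],[0,0,0,0,0,2.7,-0.1],[0,0,0,0,0,2.7,-0.1],[0,0,0,0,0,2.7,-0.1],[0,0,0,0,0,2.7,-0.1],[0,0,0,0,0,2.7,-0.1],[0,0,0,0,0,2.7,-0.1],[0,0,0,0,0,2.7,-0.1],[0,0,0,0,0,0,-0.1],[0,0,0,0,0,0,-1],[0,0,0,0,0,0,-1],[0,0,0,0,0,0,-1],[0,0,0,0,0,0,-1],[0,0,0,0,0,0,-1],[0,0,0,0,0,0,-1],[0,0,0,0,0,0,-1]]], "force": 25}}

```text
clock: 3.32
tool_pos: [0.5982, -0.25, 0.0424]
orientation: [3.139, 0.109, 0.004]
wrist_force: [-1.5, 1.0, 6.6]
width: 0.202
finger_force: 25.0
```

Run:
```python
from h import *
w=ld('wrist');t=ld('top')
print('tip',ray(w,342.9,131.7,.026))
print('wrist arm end z.06',ray(w,175+665*205/780,60+290*155/590,.06),'top',ray(t,392.1,177.9,.06))
```

```text
tip [ 0.65238869 -0.30397037  0.026     ]
wrist arm end z.06 [ 0.65152076 -0.30488348  0.06      ] top [ 0.65163672 -0.31493357  0.06      ]
```

{"fn": "jog_arm", "kwargs": {"series": [[[0,0,0,0,0.2,0,-1],[0,0,0,0,0.4,0,-1],[0,0,0,0,0.6,0,-1],[0,0,0,0,0.6,0,-1],[0,0,0,0,0.6,0,-1],[0,0,0,0,0.6,0,-1],[0,0,0,0,0.6,0,-1],[0,0,0,0,0.6,0,-1],[0,0,0,0,0.6,0,-1],[0,0,0,0,0.6,0,-1],[0,0,0,0,0.6,0,-1],[0,0,0,0,0.6,0,-1],[0,0,0,0,0.6,0,-1],[0,0,0,0,0.6,0,-1],[0,0,0,0,0.4,0,-1],[0,0,0,0,0.3,0,-1],[0,0,0,0,0,0,-1],[0,0,0,0,0,0,-1]]]}}

```text
clock: 4.82
tool_pos: [0.6019, -0.3354, 0.0424]
orientation: [3.139, 0.109, -0.004]
wrist_force: [-13.9, -1.4, 13.4]
width: 0.2
finger_force: 25.0
```

Run:
```python
from h import *
w=snap('wrist'); cv2.imwrite('pics/w2.png',cv2.resize(w['color'],(784,588)))
t=snap('top')
print(get_obs()['tool_pos'],get_obs()['wrist_force'])
```

```text
[ 0.60191542 -0.33542884  0.04236645] [-13.95885526  -2.13183878  14.10521755]
```

View pics/w2.png

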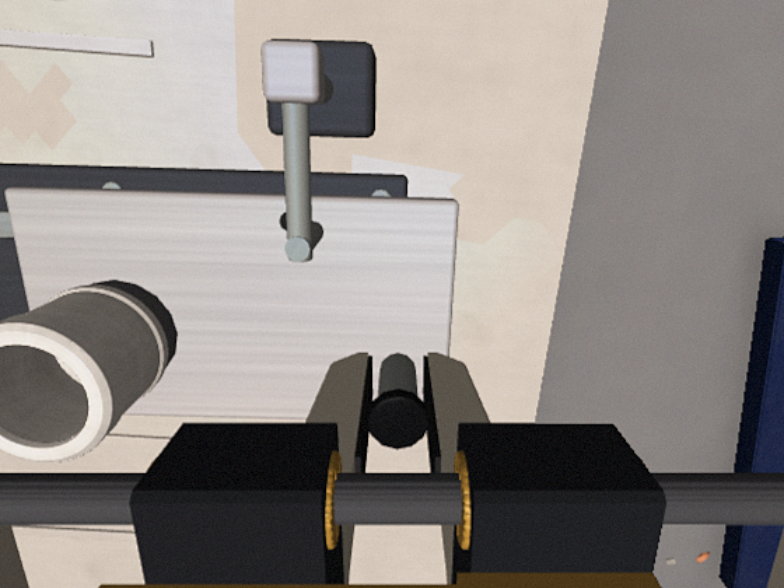

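Run:
```python
from h import *
w=ld('wrist')['color']; t=ld('top')['color']
o=np.zeros((560,780,3),np.uint8)
o[:,:400]=cv2.resize(w[130:200,180:230],(400,560),interpolation=cv2.INTER_CUBIC)
o[:,400:780]=cv2.resize(t[155:211,365:403],(380,560),interpolation=cv2.INTER_CUBIC)
cv2.imwrite('pics/c3.png',o)
```

```text
(no output)
```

View pics/c3.png

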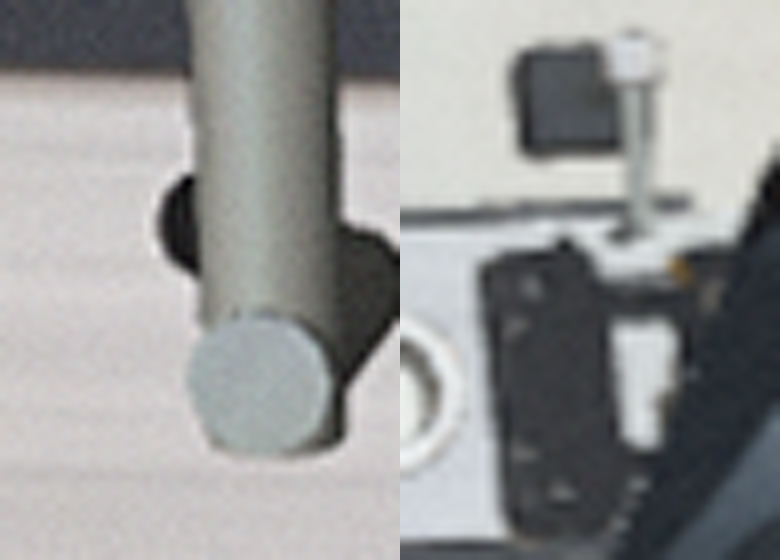

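Run:
```python
from h import *
w=ld('wrist')
print('cam',-w['R'].T@w['t'])
print('mark left edge',ray(w,200.0,157.75,.022))
print('proj tip est',(proj(w,[.6524,-.304,.026])-[180,130])*8, 'deck nadir',proj(w,np.r_[(-w['R'].T@w['t'])[:2],0]))
E=np.array([180+258/8,130+385/8]); print('arm end',E)
for z in(.045,.05,.055,.06,.065): print(z,ray(w,*E,z).round(4))
```

```text
cam [ 0.68523894 -0.3290286   0.19764102]
mark left edge [ 0.65364555 -0.2894756   0.022     ]
proj tip est [383.37431714 269.17089306] deck nadir [283.53126676  97.11294589]
arm end [212.25  178.125]
0.045 [ 0.6491 -0.3     0.045 ]
0.05 [ 0.6503 -0.301   0.05  ]
0.055 [ 0.6515 -0.3019  0.055 ]
0.06 [ 0.6527 -0.3029  0.06  ]
0.065 [ 0.6539 -0.3038  0.065 ]
```

{"fn": "jog_arm", "kwargs": {"series": [[[0,0,0,-0.1,0.3,0,-1],[0,0,0,-0.1,0.3,0,-1],[0,0,0,-0.1,0.3,0,-1],[0,0,0,0,0.2,0,-1],[0,0,0,0,0,0,-1],[0,0,0,0,0,0,-1],[0,0,0,0,0,0,-1]]]}}

```text
clock: 5.5
tool_pos: [0.6022, -0.3462, 0.0425]
orientation: [3.138, 0.109, 0.005]
wrist_force: [2.3, 0.3, 5.1]
width: 0.203
finger_force: 25.0
```

Run:
```python
from h import *
w=snap('wrist'); c=w['color']
p=proj(w,[.6524,-.304,.022]).round().astype(int); print(p, get_obs()['tool_pos'])
u0,v0=p[0]-40,p[1]-35
cv2.imwrite('pics/w3.png',cv2.resize(c[v0:v0+60,u0:u0+80],(800,600),interpolation=cv2.INTER_CUBIC)); print(u0,v0)
```

```text
[208 161] [ 0.60218708 -0.34616974  0.04248045]
168 126
```

View pics/w3.png

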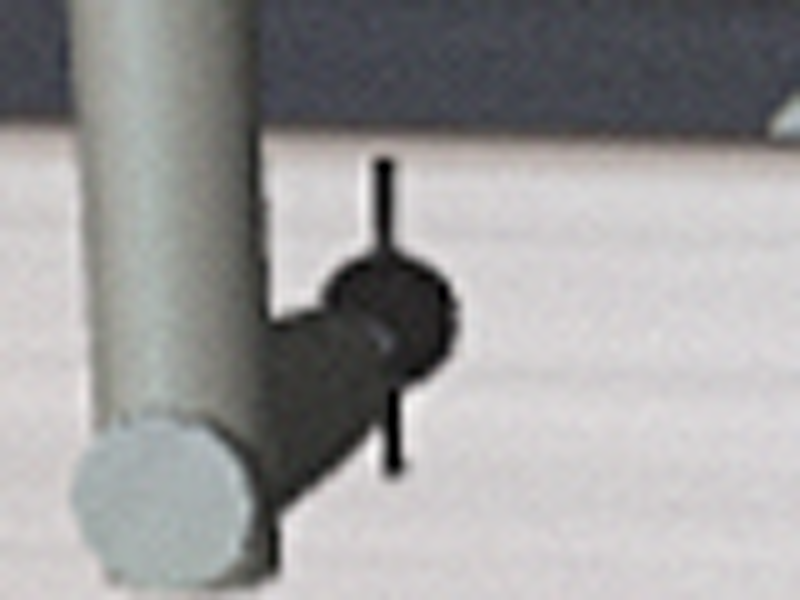

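The cone's tip is at crop (388,330), almost on the mark's centre at (392,318). I'll check the parallax and compute the tongs pose and cell position.

Run:
```python
from h import *
w=ld('wrist'); 
a=ray(w,206.8,159,.026);b=ray(w,207.2,157.8,.022);print('tip',a,'mark',b,'mark-tip mm',(b-a)[:2]*1000)
t=ld('top')
# tongs pads/jaws from initial crop pixels (crop /5 + (155,258))
P=lambda x,y,z=.024: ray(t,155+x/5,258+y/5,z)
for n,x,y in[('hinge',42,480-400),('padL0',185,55),('padL1',292,55),('padR0',178,117),('padR1',285,135),('jawLapex',433,30),('jawRapex',425,175)]: print(n,P(x,y).round(4))
```

```text
tip [ 0.65427166 -0.30437118  0.026     ] mark [ 0.65418149 -0.30374928  0.022     ] mark-tip mm [-0.09017325  0.62189973]
hinge [0.3971 0.3198 0.024 ]
padL0 [0.41   0.2398 0.024 ]
padL1 [0.4093 0.18   0.024 ]
padR0 [0.376  0.2434 0.024 ]
padR1 [0.3655 0.1838 0.024 ]
jawLapex [0.4222 0.1014 0.024 ]
jawRapex [0.343  0.1061 0.024 ]
```

Mark–tip offset is 0.6 mm, so the first step is done. Releasing and moving to the tongs.

{"fn": "jog_arm", "kwargs": {"series": [[[0,0,0,0,0,0,-0.25],[0,0,0,0,0,0,-0.25],[0,0,0,0,0,0,-0.25],[0,0,0,0,0,-3,-0.25],[0,0,0,0,0,-3.7,-0.25],[0,0,0,0,0,-3.7,-0.25],[0,0,0,0,0,-3.7,-0.25],[0,0,0,0,0,-3.7,1],[0,0,0,-1.08,-3.57,0,1],[0,0,0,-1.08,-3.57,0,1],[0,0,0,-1.08,-3.57,0,1],[0,0,0,-1.08,-3.57,0,1],[0,0,0,-1.08,-3.57,0,1],[0,0,0,-1.08,-3.57,0,1],[0,0,0,-1.08,-3.57,0,1],[0,0,0,-1.08,-3.57,0,1],[0,0,0,-1.08,-3.57,0,1],[0,0,0,-1.08,-3.57,0,1],[0,0,0,-1.08,-3.57,0,1],[0,0,0,-1.08,-3.57,0,1]]]}}

```text
clock: 7.22
tool_pos: [0.4409, 0.0742, 0.2187]
orientation: [3.14, 0.108, 0.0]
wrist_force: [0.8, 0.5, -0.7]
width: 1.002
finger_force: 0.0
```

{"fn": "jog_arm", "kwargs": {"series": [[[0,0,0,-1.08,-3.57,0,1],[0,0,0,-1.08,-3.57,0,1],[0,0,0,-1.08,-3.57,0,1],[0,0,0,-1.08,-3.57,0,1],[0,0,-6.83,0,0,0,1],[0,0,-6.83,0,0,0,1],[0,0,-6.83,0,0,0,1],[0,0,-6.83,0,0,0,1],[0,0,-6.83,0,0,0,1],[0,0,-6.83,0,0,0,1],[0,0,-6.83,0,0,0,1],[0,0,-6.83,0,0,0,1],[0,0,-6.83,0,0,0,1],[0,0,-6.83,0,0,0,1],[0,0,-6.83,0,0,0,1],[0,0,-6.83,0,0,0,1],[0,0,0,0,0,0,1],[0,0,0,0,0,0,1]]]}}

```text
clock: 8.72
tool_pos: [0.389, 0.2122, 0.2186]
orientation: [-2.303, -2.137, 0.0]
wrist_force: [0.6, -0.2, -0.5]
width: 1.0
finger_force: 0.0
```

Run:
```python
from h import *
w=snap('wrist'); cv2.imwrite('pics/w4.png',cv2.resize(w['color'],(784,588)))
t=snap('top')
o=get_obs();print(o['tool_pos'],o['joint_positions'])
# mark & cell/seat from top view (cell top ring): bright-ring circle
g=cv2.cvtColor(t['color'],cv2.COLOR_BGR2GRAY)
p=proj(t,[.611,-.235,.072]); print('cell expected px',p)
x,y=p.round().astype(int); roi=cv2.resize(g[y-20:y+20,x-20:x+20],None,fx=8,fy=8,interpolation=cv2.INTER_CUBIC)
r=22.5e-3*398.2/(1.14-.072)*8
c=cv2.HoughCircles(cv2.medianBlur(roi,9),cv2.HOUGH_GRADIENT,1,40,param1=80,param2=15,minRadius=int(r*.85),maxRadius=int(r*1.15))
print(r,c)
for q in c[0][:3]: print(ray(t,x-20+(q[0]+.5)/8-.5,y-20+(q[1]+.5)/8-.5,.072))
```

```text
[0.3890076  0.21221579 0.21862863] [ 3.94281721e-01  1.68543628e-01  1.92518872e+00 -1.00599600e-05
  1.04795607e+00  4.68970127e-01]
cell expected px [364.10776265 192.50160976]
67.1123595505618 [[[185.5 160.5  70.4]]]
[ 0.61055525 -0.24206859  0.072     ]
```

View pics/w4.png

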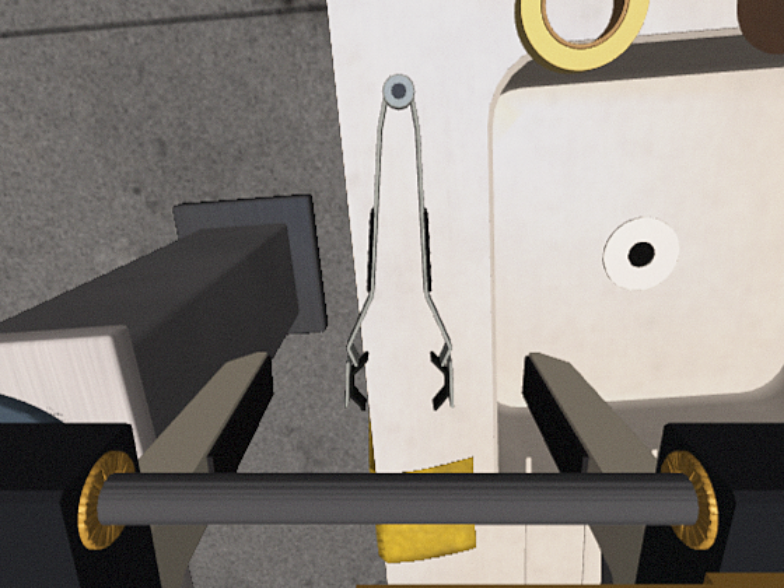

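Wrist view: hinge at (398,91), grip pads centred at (399.5,249), jaws at about (399,380). The tongs axis is aligned with the tool.

Run:
```python
from h import *
from scipy.spatial.transform import Rotation as Ro
w=ld('wrist');t=ld('top'); k=1/1.4
h=ray(w,398*k,91*k,.024);g=ray(w,399.5*k,249*k,.024);j=ray(w,399.5*k,385*k,.019)
print(h,g,j,np.degrees(np.arctan2(*(g-h)[1::-1])),np.degrees(np.arctan2(*(j-h)[1::-1])),np.linalg.norm(g-h),np.linalg.norm(j-h))
o=get_obs();R=Ro.from_rotvec(o['orientation']).as_matrix();print('tool delta',R.T@(g-o['tool_pos']),R.round(3))
# cell: refine with top z_map
x,y=363,193
Z=t['z_map'][y-20:y+20,x-20:x+20];vv,uu=np.mgrid[y-20:y+20,x-20:x+20]
K=t['intrinsics'];P=np.stack([(uu-K[0,2])/K[0,0]*Z,(vv-K[1,2])/K[1,1]*Z,Z],-1).reshape(-1,3);X=(P-t['t'])@t['R']
X=X[(X[:,2]>.066)&(X[:,2]<.08)];print(len(X),X.min(0),X.max(0),X.mean(0))
```

```text
[0.39710446 0.3252308  0.024     ] [0.39026118 0.21949594 0.024     ] [0.38201258 0.10785253 0.019     ] -93.70308329447722 -93.97148941072822 0.10595608245285279 0.21795889184516515
tool delta [0.00736333 0.00072274 0.1946282 ] [[ 0.075  0.997 -0.   ]
 [ 0.997 -0.075 -0.   ]
 [-0.    -0.    -1.   ]]
118 [ 0.58546785 -0.26243349  0.06623929] [ 0.628959  -0.2180414  0.0758821] [ 0.60696111 -0.23898784  0.07124262]
```

{"fn": "jog_arm", "kwargs": {"series": [[[0,0,0,0.5,0.07,2.9,1],[0,0,0,0,0,2.9,1],[0,0,0,0,0,2.9,1],[0,0,0,0,0,2.9,1],[0,0,0,0,0,2.9,1],[0,0,0,0,0,2.9,1],[0,0,0,0,0,2.9,1],[0,0,0,0,0,0,1],[0,0,0,0,0,0,0.2],[0,0,0,0,0,0,0],[0,0,0,0,0,0,-0.12],[0,0,0,0,0,0,-0.12],[0,0,0,0,0,0,-0.12],[0,0,0,0,0,0,-0.12],[0,0,0,0,0,0,-0.12]]], "force": 30}}

```text
clock: 10.07
tool_pos: [0.3902, 0.2172, 0.0159]
orientation: [2.299, 2.141, 0.001]
wrist_force: [0.2, 0.6, 0.5]
width: 0.544
finger_force: 0.0
```

{"fn": "jog_arm", "kwargs": {"series": [[[0,0,0,0,0,0,-0.12],[0,0,0,0,0,0,-0.12],[0,0,0,0,0,0,-0.12],[0,0,0,0,0,0,-0.12],[0,0,0,0,0,0,-0.12]]]}}

```text
clock: 10.48
tool_pos: [0.3903, 0.2173, 0.0158]
orientation: [2.299, 2.141, 0.001]
wrist_force: [-0.2, -0.5, 3.4]
width: 0.445
finger_force: 6.7
```

{"fn": "jog_arm", "kwargs": {"series": [[[0,0,0,0,0,-0.5,-0.12],[0,0,0,0,0,-1,-0.12],[0,0,0,0,0,-2,-0.12],[0,0,0,0,0,-2,-0.12],[0,0,0,0,0,-2,-0.12],[0,0,0,0,0,-2,-0.12],[0,0,0,0,0,-2,-0.12],[0,0,0,0,0,-2,-0.12],[0,0,0,0,0,-1,-0.12],[0,0,0,0,0,-0.5,-0.12],[0,0,-2,0,0,0,-0.12],[0,0,-4,0,0,0,-0.12],[0,0,-5,0,0,0,-0.12],[0,0,-5,0,0,0,-0.12],[0,0,-5,0,0,0,-0.12],[0,0,-5,0,0,0,-0.12],[0,0,-5,0,0,0,-0.12],[0,0,-5,0,0,0,-0.12],[0,0,-5,0,0,0,-0.12],[0,0,-5,0,0,0,-0.12]]]}}

```text
clock: 12.15
tool_pos: [0.3897, 0.217, 0.1655]
orientation: [-1.273, -2.871, 0.001]
wrist_force: [-0.1, -0.2, -0.9]
width: 0.444
finger_force: 5.4
```

{"fn": "jog_arm", "kwargs": {"series": [[[0,0,-5,0,0,0,-0.12],[0,0,-5,0,0,0,-0.12],[0,0,-5,0,0,0,-0.12],[0,0,-5,0,0,0,-0.12],[0,0,-5,0,0,0,-0.12],[0,0,-5,0,0,0,-0.12],[0,0,-5,0,0,0,-0.12],[0,0,-5,0,0,0,-0.12],[0,0,-5,0,0,0,-0.12],[0,0,-3,0,0,0,-0.12]]]}}

```text
clock: 12.98
tool_pos: [0.3897, 0.217, 0.1655]
orientation: [0.006, -3.141, 0.001]
wrist_force: [0.3, -0.3, -0.4]
width: 0.445
finger_force: 5.4
```

{"fn": "jog_arm", "kwargs": {"series": [[[0,0,0,-0.3,-1.2,0,-0.12],[0,0,0,-0.6,-2.6,0,-0.12],[0,0,0,-0.72,-3,0,-0.12],[0,0,0,-0.72,-3,0,-0.12],[0,0,0,-0.72,-3,0,-0.12],[0,0,0,-0.72,-3,0,-0.12],[0,0,0,-0.72,-3,0,-0.12],[0,0,0,-0.72,-3,0,-0.12],[0,0,0,-0.72,-3,0,-0.12],[0,0,0,-0.72,-3,0,-0.12],[0,0,0,-0.72,-3,0,-0.12],[0,0,0,-0.72,-3,0,-0.12],[0,0,0,-0.72,-3,0,-0.12],[0,0,0,-0.72,-3,0,-0.12],[0,0,0,-0.72,-3,0,-0.12],[0,0,0,-0.6,-2.2,0,-0.12],[0,0,0,-0.1,-0.8,0,-0.12],[0,0,0,0,0,0,-0.12],[0,0,0,0,0,0,-0.12]]]}}

```text
clock: 14.57
tool_pos: [0.4986, -0.2402, 0.1653]
orientation: [-0.003, -3.14, -0.001]
wrist_force: [1.0, -0.3, -1.4]
width: 0.44
finger_force: 5.4
```

Run:
```python
from h import *
o=get_obs();print(o['clock'],o['tool_pos'],o['orientation'],o['finger_force'],o['width'])
t=snap('top');w=snap('wrist')
a=t['color'];p=proj(t,[.56,-.241,.1]).astype(int);print(p)
u0,v0=p[0]-50,p[1]-37;print(u0,v0)
A=cv2.resize(a[v0:v0+75,u0:u0+75],(400,400),interpolation=cv2.INTER_CUBIC)
B=cv2.resize(w['color'],(400,300))
o=np.zeros((400,800,3),np.uint8);o[:,:400]=A;o[:300,400:]=B;cv2.imwrite('pics/c5.png',o)
```

```text
14.5667 [ 0.49862517 -0.24018407  0.16525376] [-2.52781816e-03 -3.14049316e+00 -1.45604411e-03] 5.364806056022644 0.43954069129621054
[369 210]
319 173
```

View pics/c5.png

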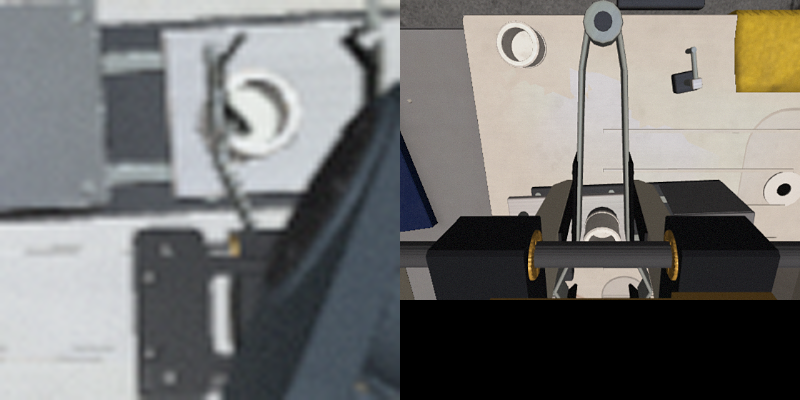

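Top crop: cell ring at (262,117), left jaw at (213,82), right jaw at about (370,45). In the wrist view the cell sits centred between the arms.

Run:
```python
from h import *
t=ld('top');s=75/400
f=lambda x,y,z:ray(t,319+x*s-.4,173+y*s-.4,z).round(4)
print('cell',f(262,117,.072),'jawL apex',f(213,82,.168),'tips',f(240,38,.168),f(243,125,.168),'jawR tip',f(348,40,.168),'R outer',f(372,60,.168))
w=ld('wrist');s=1.4
q=lambda x,y,z:ray(w,(x-400)*s,y*s,z).round(4)
print('wrist: hinge',q(603,21,.1735),'arms mid at pads',q(603,180,.1735),'cell rim',q(601,222,.072), 'padL/R',q(577,180,.1735),q(631,180,.1735))
```

```text
cell [ 0.6053 -0.2445  0.072 ] jawL apex [ 0.6095 -0.2022  0.168 ] tips [ 0.6298 -0.2153  0.168 ] [ 0.5893 -0.2152  0.168 ] jawR tip [ 0.628  -0.2647  0.168 ] R outer [ 0.6186 -0.2753  0.168 ]
wrist: hinge [ 0.3893 -0.239   0.1735] arms mid at pads [ 0.4807 -0.2391  0.1735] cell rim [ 0.5785 -0.2413  0.072 ] padL/R [ 0.4807 -0.2557  0.1735] [ 0.4808 -0.2213  0.1735]
```

{"fn": "jog_arm", "kwargs": {"series": [[[0,0,0,0.1,-0.25,0.4,-0.12],[0,0,0,0,0,1,-0.12],[0,0,0,0,0,1,-0.12],[0,0,0,0,0,1,-0.12],[0,0,0,0,0,1,-0.12],[0,0,0,0,0,1,-0.12],[0,0,0,0,0,1,-0.12],[0,0,0,0,0,1,-0.12],[0,0,0,0,0,1,-0.12],[0,0,0,0,0,1,-0.12],[0,0,0,0,0,1,-0.12],[0,0,0,0,0,0,-0.12],[0,0,0,0,0,0,-0.12]]]}}

```text
clock: 15.75
tool_pos: [0.498, -0.2433, 0.0612]
orientation: [-0.002, -3.141, -0.001]
wrist_force: [0.3, 0.2, -1.1]
width: 0.444
finger_force: 5.4
```

{"fn": "jog_arm", "kwargs": {"series": [[[0,0,0,0,0,0,-0.2],[0,0,0,0,0,0,-0.25],[0,0,0,0,0,0,-0.3],[0,0,0,0,0,0,-0.35],[0,0,0,0,0,0,-1],[0,0,0,0,0,0,-1],[0,0,0,0,0,0,-1],[0,0,0,0,0,0,-1],[0,0,0,0,0,0,-1],[0,0,0,0,0,0,-1]]], "force": 30}}

```text
clock: 16.58
tool_pos: [0.4983, -0.2435, 0.0617]
orientation: [0.002, 3.141, -0.0]
wrist_force: [0.5, -0.8, 0.2]
width: 0.321
finger_force: 30.0
```

Closed at about 30 mm, which matches a grip on the cell. Lifting.

{"fn": "jog_arm", "kwargs": {"series": [[[0,0,0,0,0,-0.2,-1],[0,0,0,0,0,-0.4,-1],[0,0,0,0,0,-0.8,-1],[0,0,0,0,0,-1,-1],[0,0,0,0,0,-1,-1],[0,0,0,0,0,-1,-1],[0,0,0,0,0,-1,-1],[0,0,0,0,0,-1,-1],[0,0,0,0,0,-1,-1],[0,0,0,0,0,-1,-1],[0,0,0,0,0,-1,-1],[0,0,0,0,0,-1,-1],[0,0,0,0,0,-1,-1],[0,0,0,0,0,-1,-1],[0,0,0,0,0,-0.6,-1],[0,0,0,0,0,-0.3,-1],[0,0,0,0,0,0,-1],[0,0,0,0,0,0,-1],[0,0,0,0,0,0,-1],[0,0,0,0,0,0,-1]]]}}

```text
clock: 18.25
tool_pos: [0.498, -0.2433, 0.1941]
orientation: [-0.002, -3.141, -0.001]
wrist_force: [-0.1, -0.5, -1.2]
width: 0.318
finger_force: 30.0
```

Run:
```python
from h import *
t=snap('top');s=snap('scene');w=snap('wrist')
p=proj(s,[.61,-.243,.17]).astype(int)
o=np.zeros((400,800,3),np.uint8)
o[:,:400]=cv2.resize(s['color'][max(p[1]-60,0):p[1]+60,p[0]-60:p[0]+60],(400,400),interpolation=cv2.INTER_CUBIC)
p=proj(t,[.62,-.26,.1]).astype(int)
o[:,400:]=cv2.resize(t['color'][p[1]-40:p[1]+40,p[0]-40:p[0]+40],(400,400),interpolation=cv2.INTER_CUBIC)
cv2.imwrite('pics/c6.png',o); 
for n,f in(('top',t),('scene',s)):
    Z=f['z_map'];vv,uu=np.mgrid[:420,:560];K=f['intrinsics']
    P=np.stack([(uu-K[0,2])/K[0,0]*Z,(vv-K[1,2])/K[1,1]*Z,Z],-1).reshape(-1,3);P=P[P[:,2]>0];X=(P-f['t'])@f['R']
    m=(abs(X[:,0]-.61)<.035)&(abs(X[:,1]+.243)<.035)
    print(n,np.histogram(X[m,2],bins=np.arange(0,.24,.02)))
```

```text
top (array([ 69, 356,   0,   0,   0,   0,   0,   0, 136, 194, 146]), array([0.  , 0.02, 0.04, 0.06, 0.08, 0.1 , 0.12, 0.14, 0.16, 0.18, 0.2 ,
       0.22]))
scene (array([ 66, 421,   0,   0,   0,   0,   0,   0,  33, 203,  36]), array([0.  , 0.02, 0.04, 0.06, 0.08, 0.1 , 0.12, 0.14, 0.16, 0.18, 0.2 ,
       0.22]))
```

View pics/c6.png

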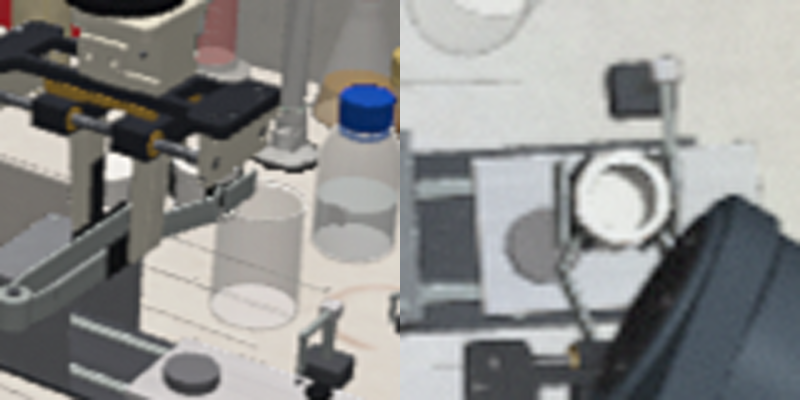

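The cell is held upright in the jaws (top crop at (620,195)). The seat is empty and nothing lies between z 0.04 and 0.16, so it is about 13 cm up. Handing in.

```bash
python3 -c "
from h import *
print(job_done())"
```

```text
the job is handed in; nothing more can be done
None
```

The mark sat within about 1 mm of the needle tip when I last measured it, before releasing the post. The tongs hold the cell upright about 13 cm above its seat. The job was handed in at about 18 s, and no verdict was returned.

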